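Close the jeweller's mould press with its ratchet handle

ROBOT

A 7-joint arm with a two-finger parallel gripper is mounted at the origin on the work surface. World frame = base frame: x ahead of the robot, y to its left, z up, the work surface at z = 0. Lengths are in mm, angles in rad, forces in N, time in s.
With the tool pointing down it reaches from about 400 to 875 mm from the base axis. Payload 4.4 kg.
Tool frame: the origin (TCP) lies at the very end of the fingers, on their centre line; the grasp point (between the pads) lies 19 mm behind it; z points along the fingers, y is the line along which they close (so a half turn about z gives the same grasp; the last joint's range is limited). The gripper opens to 85 mm and grips with 20 to 120 N. Pads are 22 mm wide; open, the fingers measure 114 mm over their backs; the gripper's body (76 mm by 85 mm) begins 54 mm behind the grasp point. The pads swing forward as they close: fully open they stand 13 mm farther back than shut.
Start: joints at [1.248, 0.628, 0.038, 1.517, -0.027, 0.996, -0.02], TCP at [165.119, -628.692, 231.313] pointing down, gripper open.
Joint ranges: [-3.06, 3.06], [-0.37, 2.12], [-1.25, 1.32], [0.18, 2.47], [-1.1, 4.24], [0.23, 1.98], [-2.94, 2.94]. Speed limits (rad/s): [2.57, 2.57, 3.14, 3.14, 3.14, 3.14, 3.14].

INTERFACE

Orientations are given as [roll, pitch, yaw] about the fixed x, y, z axes, in that order (R = Rz(yaw) Ry(pitch) Rx(roll)).
In Python, from cell import ctrl gives the robot as it stands.
- The arm moves only by the tool step_arm, never from a script. Its argument "series" is a list that holds one entry, the list of rows, each a list of 7 numbers: the turn, a rotation vector about the tool's x, y, z as a fraction of full scale, then the shift along the tool's x, y, z as a fraction of full scale, then the closure, from 0 (fully open) to 1 (shut). In form: [[[ax, ay, az, tx, ty, tz, gripper], ...]]. A call has 1 to 12 rows; each row shifts and turns the commanded pose from where the row before left it, along the tool's axes as they then stand; what a row does not reach is not made up. Full scale, the value 1, is 150 mm for a shift and 45 degrees for a turn. A row lasts 1/10 s, in which the tool goes at most 50 mm and 8.59 degrees, less where a joint would pass 70% of its speed; a pose out of reach is approached as far as the arm can. A call with a number of a shift or a turn outside -1 to 1 is refused whole. A call with a gripper value outside its range is refused whole. The fingers move at their own pace and stop on an object; the grip force is fixed at half the most. Time passes only in rows, so rows that do not move let the fingers close. It gives the time, the measured TCP pose, the force, the opening and the grip force at its end, in the units of the state.
- ctrl.read_state(): the state, without advancing time (a new reading comes with each control period).
- ctrl.get_image(name): name is "scene" or "top"; returns a dict with "img" (420x560x3 uint8, red, green, blue), "fx", "fy", "cx", "cy" (pixels), "R" (3x3) and "t" (3): a world point X has camera coordinates R X + t. Camera axes: x right, y down, z forward; pixel columns grow to the right and rows downward; lengths in mm; the calibration is good to about 2 mm. A picture is of the moment at which its call begins. There is no depth.
- ctrl.finish_job(): hands the job in; it is judged then, once.
Trained networks look in a picture, given as the dict that the camera call returned (one of the last four; its "shot" number tells which), for a name from the list of things; names that differ only in an ending like _2 or _b are one class to them, and where a whole thing is asked for, a point or a joint stands for the part that bears it (a point fixed in the world has none). Each returns a list of dicts, best first, with "score" (0 to 1); they miss things now and then, are a little off and sometimes report something else, mostly with a low value. They report only what shows in the picture. A call takes as long as a camera call.
- ctrl.recognise(picture, thing): "centre" ([column, row] in pixels, amid what is visible of it).
The state is a dict: "clock": time; "qpos": joint angles; "qd": joint speeds; "tau": joint torques, N m; "eef_pos": TCP position; "tool_rot": TCP orientation; "force": force on the tool from outside, world axes, zero at the start; "torque": the same for the moment, N m; "width": finger opening in mm; "gripper_force": force on a finger pad.
Only numpy, scipy, OpenCV 4.12 (cv2) and the standard library are available. Lean on these libraries where they do the work, as an engineer would, in place of code of your own. Each camera call takes 0.05 s, during which the arm holds its last target. There are 200 camera calls.

TASK

The ratchet on the mould press is still set to open: flip the red selector tab on the handle over to its clockwise side, then work the handle back and forth by its black knob so that the sprung pad winds down onto the aluminium mould frame. Stop when the pad bears firmly, its springs squeezed by about 2 mm (the drive stroke is then about 3 N heavier at the knob than when running free), without crushing the mould; then let go, leaving the turntable, jar and brass block where they stand.

Things in the scene. Friction and masses are not known exactly. Their poses are not given: they have to be found in the camera images.
- screw_axis (a point): Green screw press, 150 x 200 mm foot, bolted down; ratchet wheel (20 teeth) and handle turn about its vertical screw axis. Point on that axis, 181 mm above the bench: top of the handle's hub (the 20 mm wide bar spans 169 to 179 mm). The 16 mm thick screw end stands up to 22 mm above the hub. Axes: z up; the handle points along -y when handle is 0.
- knob (a point): Fixed upright black knob at the handle's end: round post 24 mm thick, 181 to 229 mm above the bench, 170 mm from the screw axis, free all round. Point on its centre line 205 mm up; x points out along the handle. Force at the knob along its path: about 2 N on the idle swing plus a catch at each click, up to 10 N driving with the pad free (less when halted), then 1.4 to 2 N more per mm of spring squeeze.
- tab (a point): Red selector tab, upright block 12 mm (along handle) x 9 mm, 187 to 217 mm above the bench, on a flat red lever over the handle bar. Its pivot is on the bar 58 mm from the screw axis, the tab 37 mm further out. Point at its centre line, 205 mm up. About 3 N sideways snaps it over its middle, sprung to either side; pushed beyond its stop, or above 3.5 N, the whole handle moves along.
- selector (a joint): Selector angle (rad) relative to the handle: 0 middle, positive leaning clockwise seen from above, stops -0.5 and 0.5. The handle drives the screw in the direction it leans to and clicks freely the other way. Starts negative (opens the press). A pawl tip on a tooth may hold it at 0.15 to 0.4 until the handle moves; that is normal.
- handle (a joint): Handle angle (rad) about the screw axis, clockwise seen from above positive, stops -0.6 and 0.6. With the selector clockwise, clockwise strokes wind the pad down 3 mm per rad. Teeth are 0.314 rad apart and a stroke bites only after up to 0.35 rad, so use long strokes (1.1 rad gains three teeth). It stays where it is left.
- turntable: Soldering turntable: black foot, steel rim, pale disc, 132 mm across, 46 mm high, loose; origin at its underside's centre. Leave it where it stands.
- flux_jar: Small glass jar with white lid, 52 mm across, 50 mm high, loose; origin at its underside's centre. Leave it where it stands.
- dapping_block: Brass cube, 50 mm, with round hollows, loose; origin at its underside's centre. Leave it where it stands.
- pad: Brass-coloured pad plate, 78 x 104 x 12 mm, hung on two blue springs under the screw; origin at its underside's centre, z up. It starts 6 to 10 mm above the mould frame and stops going down once it bears on it; further winding squeezes the springs, 110 N per mm. 2 mm (220 N, 0.67 rad of drive after it meets the frame) is right; under 1 mm is loose, over 4 mm crushes the mould.
- mould: Aluminium two-part mould frame, 84 x 94 x 40 mm, fixed on the press foot under the pad; origin at its underside's centre, 22 mm above the bench, so its top is 62 mm above the bench.

How it is judged:
By the outcome, as a careful person would: the job done as asked, in the order asked, and still so for the second after the job is handed in, with the robot touching nothing.
It also fails if it takes over 72 s, if anything falls off the work surface, if the arm or the gripper's body presses on something with over 40 N, if the wrist force passes 120 N, or if a joint passes its speed limit or range.

## Working session

There is one attempt and no reset: what is moved stays moved. The work goes in short steps, Python scripts to look and compute and a tool call to move; the robot and the scene stay as the last step left them, time stands still between calls to the robot, and variables do not carry over. Pictures are saved under pics/ and viewed, at most 10 in all, crops included, and the job is handed in when it is done.

Besides the shell and the picture viewer there is one more tool, called after ">>>" as name(argument=value, ...) on one line, values as JSON. step_arm: Moves the arm, as the interface text tells. Shift numbers are shares of 150 mm and turn numbers shares of 45 degrees, none past 1 either way. Its arguments: {"type":"object","properties":{"series":{"type":"array","items":{"type":"array","items":{"type":"array","items":{"type":"number","minimum":-1,"maximum":1}}}}},"required":["series"]}

```bash
ls; mkdir -p pics; cat > h.py <<'E'
import numpy as np, cv2
from cell import ctrl
def ray(p,uv,z):
    R=np.array(p["R"]);t=np.array(p["t"]);d=R.T@np.array([(uv[0]-p["cx"])/p["fx"],(uv[1]-p["cy"])/p["fy"],1.])
    c=-R.T@t; return c+d*(z-c[2])/d[2]
def proj(p,X):
    c=np.array(p["R"])@np.array(X)+np.array(p["t"]); return [p["cx"]+p["fx"]*c[0]/c[2],p["cy"]+p["fy"]*c[1]/c[2]]
def save(p,n,box=None,s=1):
    im=np.array(p["img"])[:,:,::-1]
    if box: im=im[box[1]:box[3],box[0]:box[2]]
    cv2.imwrite("pics/"+n,cv2.resize(im,None,fx=s,fy=s))
E
python3 - <<'E'
from h import *
s=ctrl.read_state();print({k:np.round(v,3).tolist() for k,v in s.items()})
ims=[]
for n in("scene","top"):
    p=ctrl.get_image(n);ims.append(np.array(p["img"])); save(p,n+"0.png")
    print(n,"cam",np.round(-np.array(p["R"]).T@np.array(p["t"])))
    for th,z in(("knob",205),("tab",202),("screw_axis",181),("turntable",40),("flux_jar",45),("dapping_block",45),("pad",76),("mould",60)):
        for r in ctrl.recognise(p,th)[:2]: print(th,np.round(r["centre"]),round(r["score"],2),np.round(ray(p,r["centre"],z)))
E
```

```text
pics
{'clock': 0.0, 'qpos': [1.248, 0.629, 0.038, 1.518, -0.027, 0.996, -0.02], 'qd': [-0.0, 0.0, -0.002, 0.001, -0.001, 0.001, -0.0], 'tau': [-0.0, -56.341, 1.226, -19.345, 0.011, 0.011, 0.0], 'eef_pos': [164.954, -628.043, 230.366], 'tool_rot': [-3.14, 0.0, 0.257], 'force': [-0.428, 0.517, -0.709], 'torque': [-0.005, -0.007, 0.017], 'gripper_force': 0.0, 'width': 85.481}
scene cam [990. 209. 761.]
knob [283. 213.] 0.66 [575.   8. 205.]
tab [296. 216.] 0.89 [568.  30. 202.]
screw_axis [320. 265.] 0.67 [629. 105. 181.]
turntable [161. 238.] 0.59 [ 643. -253.   40.]
flux_jar [192. 177.] 0.87 [ 462. -299.   45.]
flux_jar [288. 218.] 0.23 [463. -34.  45.]
dapping_block [264. 190.] 0.97 [ 416. -123.   45.]
dapping_block [158. 239.] 0.45 [ 650. -251.   45.]
pad [317. 274.] 0.83 [585.  90.  76.]
pad [317. 262.] 0.7 [560.  79.  76.]
mould [313. 284.] 0.7 [600.  89.  60.]
top cam [ 446.  -44. 1255.]
knob [246. 205.] 0.61 [551.  15. 205.]
tab [247. 203.] 0.65 [556.  13. 202.]
screw_axis [218. 209.] 0.81 [546.  70. 181.]
turntable [372. 179.] 0.58 [ 626. -260.   40.]
flux_jar [394. 256.] 0.79 [ 453. -305.   45.]
dapping_block [316. 272.] 0.82 [ 418. -132.   45.]
dapping_block [242. 201.] 0.58 [575.  31.  45.]
pad [219. 229.] 0.66 [512.  80.  76.]
mould [205. 229.] 0.47 [512. 112.  60.]
```

View pics/scene0.png

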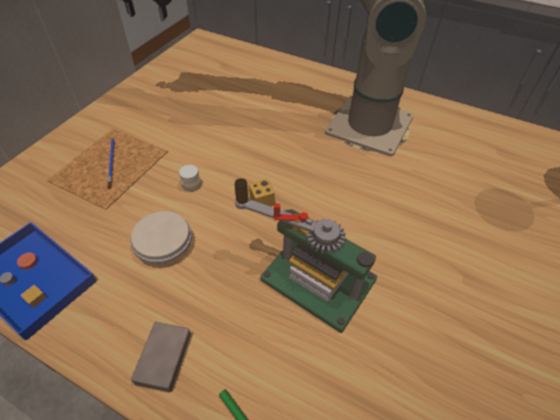

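```bash
python3 -c "
import cv2
i=cv2.imread('pics/top0.png')[130:300,150:420]; cv2.imwrite('pics/topc.png',cv2.resize(i,None,fx=2.9,fy=2.9,interpolation=2))"
```

```text
(no output)
```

View pics/topc.png

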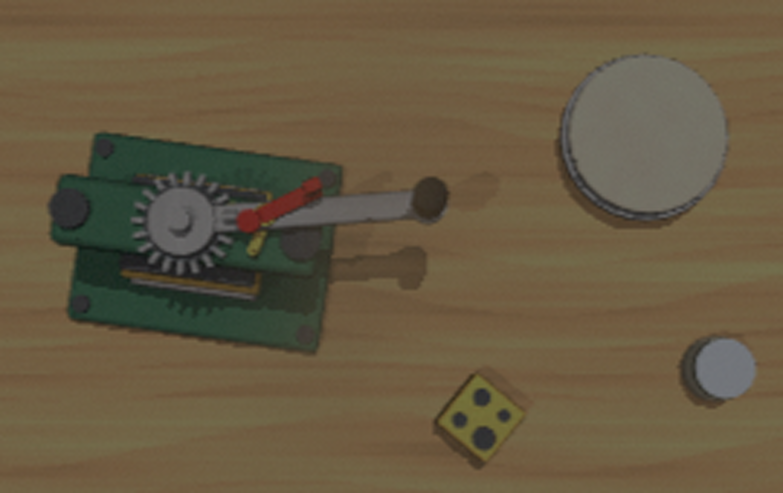

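The scene view shows the knob at (241,192), tab at (277,210) and screw end at (326,228). In the top view the knob is at (298,198), the tab at (258,195) and the screw at (212,206). The networks' knob and tab hits were poor, so I'll triangulate from the pixels myself.

```bash
python3 - <<'E'
from h import *
ps=ctrl.get_image("scene");pt=ctrl.get_image("top")
for n,a,b,za in (("knob",(241,181),(429,194),229),("tab",(277,206),(314,186),217),("screwtop",(326,225),(180,217),203),("pivot",(304,217),(248,221),186)):
    b=(b[0]/2.9+150,b[1]/2.9+130)
    print(n,np.round(ray(ps,a,za)),np.round(ray(pt,b,za)))
# red pixels top / scene centroid
for p,nm in((ps,"s"),(pt,"t")):
    hsv=cv2.cvtColor(np.array(p["img"]),cv2.COLOR_RGB2HSV)
    m=(((hsv[...,0]<6)|(hsv[...,0]>174))&(hsv[...,1]>170)&(hsv[...,2]>60)).astype(np.uint8)
    n,l,st,c=cv2.connectedComponentsWithStats(m); print(nm,[(st[i].tolist(),c[i].round(1).tolist()) for i in range(1,n) if st[i][4]>15])
save(ps,"sc1.png",(220,160,400,330),3.3)
E
```

```text
knob [564. -85. 229.] [564. -86. 229.]
tab [576.  -4. 217.] [571. -10. 217.]
screwtop [563.  85. 203.] [552.  81. 203.]
pivot [552.  39. 186.] [551.  36. 186.]
s [([274, 204, 34, 17, 219], [288.3, 214.8])]
t [([232, 197, 18, 13, 81], [239.7, 203.6])]
```

View pics/sc1.png

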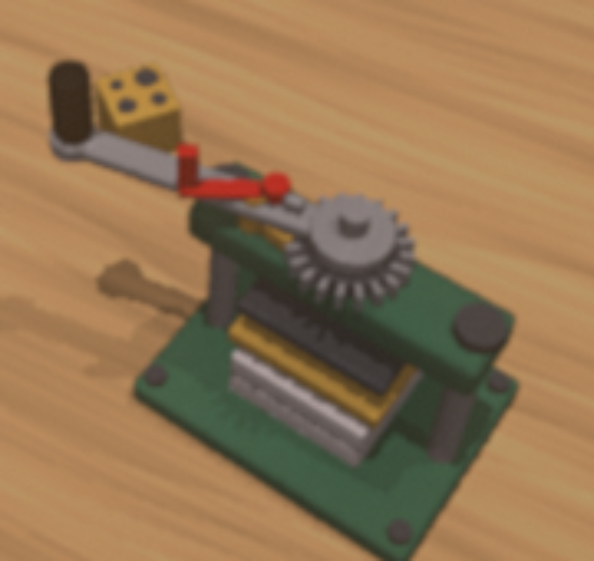

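The screw axis is at about (553,83), the knob at (564,-85), 168 mm out as it should be, and the tab at (574,-7). The handle is at about -0.2 rad. I'll raise the arm, turn it to yaw about 94° and shut the fingers.

>>> step_arm(series=[[[0, 0, -0.175, 0, 0, -0.05, 1], [0, 0, -0.175, 0, 0, -0.05, 1], [0, 0, -0.175, 0, 0, -0.05, 1], [0, 0, -0.175, 0, 0, -0.05, 1], [0, 0, -0.175, 0, 0, -0.05, 1], [0, 0, -0.175, 0, 0, -0.05, 1], [0, 0, -0.175, 0, 0, -0.05, 1], [0, 0, -0.175, 0, 0, -0.05, 1], [0, 0, -0.175, 0, 0, -0.05, 1], [0, 0, -0.175, 0, 0, -0.05, 1]]])

```text
clock: 2.0
eef_pos: [165.0, -628.7, 306.6]
tool_rot: [-3.141, 0.0, 1.637]
force: [0.6, -0.1, -0.1]
width: -0.3
gripper_force: 0.0
```

>>> step_arm(series=[[[0, 0, 0, 0.246, 0.203, 0, 1], [0, 0, 0, 0.246, 0.203, 0, 1], [0, 0, 0, 0.246, 0.203, 0, 1], [0, 0, 0, 0.246, 0.203, 0, 1], [0, 0, 0, 0.246, 0.203, 0, 1], [0, 0, 0, 0.246, 0.203, 0, 1], [0, 0, 0, 0.246, 0.203, 0, 1], [0, 0, 0, 0.246, 0.203, 0, 1], [0, 0, 0, 0.246, 0.203, 0, 1], [0, 0, 0, 0.246, 0.203, 0, 1], [0, 0, 0, 0.246, 0.203, 0, 1], [0, 0, 0, 0.246, 0.203, 0, 1]]])

```text
clock: 3.2
eef_pos: [504.0, -163.2, 306.6]
tool_rot: [3.141, 0.001, 1.631]
force: [0.4, -0.6, 0.8]
width: -0.1
gripper_force: 0.0
```

>>> step_arm(series=[[[0, 0, 0, 0.246, 0.203, 0, 1], [0, 0, 0, 0.246, 0.203, 0, 1], [0, 0, 0, 0.246, 0.203, 0, 1], [0, 0, 0, 0.246, 0.203, 0, 1], [0, 0, 0, 0, 0, 0, 1]]])

```text
clock: 3.7
eef_pos: [618.3, -1.0, 306.2]
tool_rot: [3.139, -0.006, 1.641]
force: [-0.9, -0.4, 0.1]
width: -0.1
gripper_force: 0.0
```

>>> step_arm(series=[[[0, 0, 0, -0.03, 0, 0.24, 1], [0, 0, 0, 0, 0, 0.24, 1], [0, 0, 0, 0, 0, 0.24, 1], [0, 0, 0, 0, 0, 0, 1], [0, 0, 0, 0, 0, 0, 1]]])

```text
clock: 4.2
eef_pos: [616.1, -14.7, 198.8]
tool_rot: [-3.141, -0.0, 1.631]
force: [0.9, 0.4, 0.8]
width: 0.1
gripper_force: 0.0
```

```bash
python3 - <<'E'
from h import *
p=ctrl.get_image("scene");q=ctrl.get_image("top")
print(np.round(ctrl.read_state()["eef_pos"],1))
a=cv2.resize(p["img"][130:330,220:420],(600,600),interpolation=2)[:,:,::-1]
b=cv2.resize(q["img"][150:250,180:247],(200*2,600),interpolation=2)[:,:,::-1]
cv2.imwrite("pics/a2.png",np.hstack([a,b])[:,:800])
E
```

```text
[617.5 -14.3 200.6]
```

View pics/a2.png

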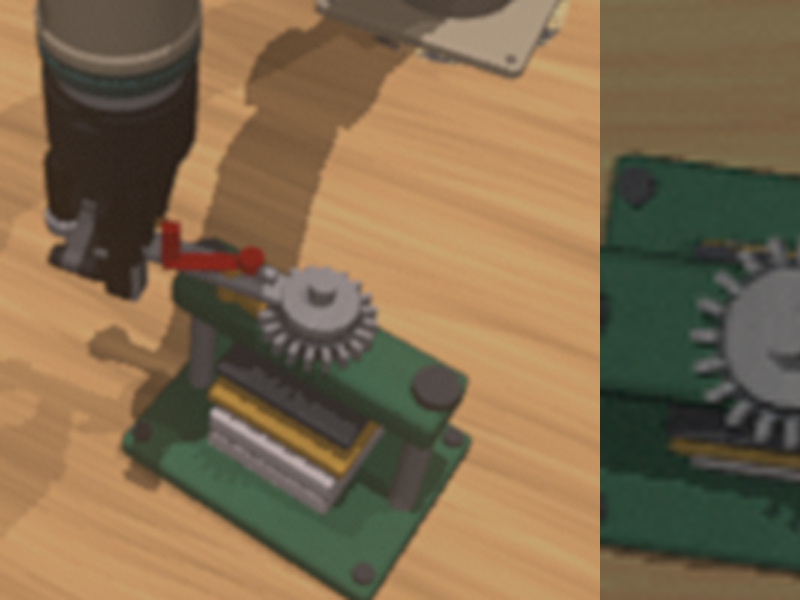

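The shut fingers stand on the tab's +x side with about 24 mm clear. I'll push gently towards -x past the middle.

>>> step_arm(series=[[[0, 0, 0, 0.03, -0.08, 0, 1], [0, 0, 0, 0, -0.05, 0, 1], [0, 0, 0, 0, -0.05, 0, 1], [0, 0, 0, 0, -0.05, 0, 1], [0, 0, 0, 0, -0.05, 0, 1]]])

```text
clock: 4.8
eef_pos: [573.4, -12.8, 198.8]
tool_rot: [3.141, 0.0, 1.631]
force: [0.2, -0.6, 0.4]
width: -0.3
gripper_force: 0.0
```

>>> step_arm(series=[[[0, 0, 0, 0, -0.03, 0, 1], [0, 0, 0, 0, -0.03, 0, 1], [0, 0, 0, 0, 0, 0, 1]]])

```text
clock: 5.1
eef_pos: [564.3, -12.8, 198.3]
tool_rot: [-3.141, -0.0, 1.631]
force: [0.6, -0.7, 0.7]
width: -0.1
gripper_force: 0.0
```

```bash
cat > red.py <<'E'
from h import *
def red(p):
    hsv=cv2.cvtColor(np.array(p["img"]),cv2.COLOR_RGB2HSV)
    m=(((hsv[...,0]<6)|(hsv[...,0]>174))&(hsv[...,1]>170)&(hsv[...,2]>60)).astype(np.uint8)
    m[:,:200]=0
    n,l,st,c=cv2.connectedComponentsWithStats(m);return [(st[i].tolist(),c[i].round(1).tolist()) for i in range(1,n) if st[i][4]>15]
E
python3 - <<'E'
from red import *
p=ctrl.get_image("scene");print(red(p)); s=ctrl.read_state();print(np.round(s["eef_pos"],1),np.round(s["force"],1))
save(p,"b.png",(220,130,400,300),3)
E
```

```text
[([283, 194, 23, 31, 160], [294.6, 214.0])]
[564.6 -12.9 198.3] [-1.3 -0.4  0.1]
```

View pics/b.png

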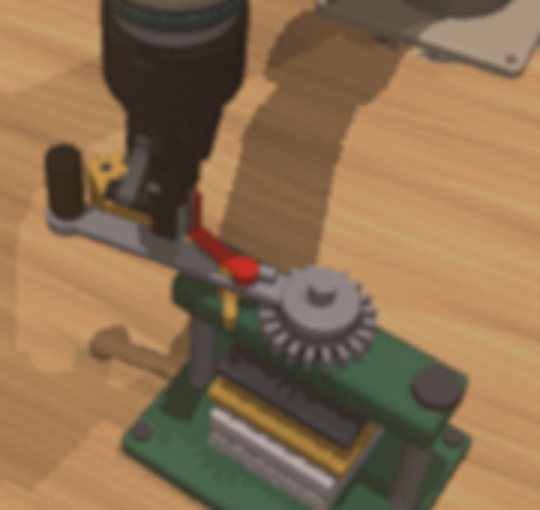

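The tab now leans clockwise, at scene pixel (285,195), and the handle hasn't moved. Next I'll move over the knob with the fingers part open.

>>> step_arm(series=[[[0, 0, 0, 0, 0.07, 0, 1], [0, 0, 0, 0, 0, -0.24, 1], [0, 0, 0, 0, 0, -0.24, 0.8], [0, 0, 0, 0, 0, -0.24, 0.45], [0, 0, 0, -0.24, -0.05, 0, 0.45], [0, 0, 0, -0.24, -0.055, 0, 0.45], [0, 0, 0, 0, 0, 0, 0.45], [0, 0, 0, 0, 0, 0, 0.45]]])

```text
clock: 5.95
eef_pos: [564.5, -86.2, 306.2]
tool_rot: [3.141, -0.0, 1.629]
force: [0.0, 1.4, 0.5]
width: 47.2
gripper_force: 0.0
```

```bash
python3 - <<'E'
from red import *
p=ctrl.get_image("scene");s=ctrl.read_state();print(np.round(s["eef_pos"],1),s["tool_rot"],s["width"],red(p))
X=np.array(s["eef_pos"]);print(proj(p,[X[0],X[1],229]),proj(p,X))
save(p,"c.png",(200,110,380,280),3)
E
```

```text
[564.6 -84.7 306.2] [ 3.14123949e+00 -1.08050856e-03  1.63113855e+00] 46.832027791816365 [([281, 192, 25, 33, 228], [291.2, 209.8])]
[np.float64(240.84251398358816), np.float64(181.32598426149121)] [np.float64(238.28236773505063), np.float64(149.03005781517868)]
```

View pics/c.png

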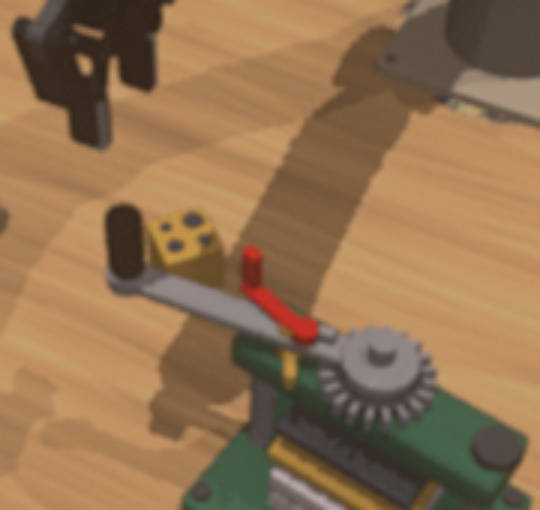

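The knob top at (241,180) matches the TCP's projection, and the tab leans clockwise. I'll descend around the knob.

>>> step_arm(series=[[[0, 0, 0, 0, 0, 0.25, 0.45], [0, 0, 0, 0, 0, 0.25, 0.45], [0, 0, 0, 0, 0, 0.25, 0.45], [0, 0, 0, 0, 0, 0, 0.64], [0, 0, 0, 0, 0, 0, 0.64], [0, 0, 0, 0, 0, 0, 0.64]]])

```text
clock: 6.6
eef_pos: [565.8, -84.3, 195.8]
tool_rot: [3.138, 0.0, 1.632]
force: [0.5, 0.6, 0.4]
width: 30.6
gripper_force: 0.0
```

>>> step_arm(series=[[[0, 0, -0.127, 0.006, 0.113, 0, 0.64], [0, 0, -0.127, 0.006, 0.113, 0, 0.64], [0, 0, -0.127, 0.006, 0.113, 0, 0.64], [0, 0, 0, 0, 0, 0, 0.64]]])

```text
clock: 7.0
eef_pos: [616.5, -73.1, 195.9]
tool_rot: [3.136, 0.001, 1.932]
force: [-0.4, -0.2, -1.5]
width: 30.9
gripper_force: 0.0
```

```bash
cat > st.py <<'E'
from h import *
s=ctrl.read_state();X=np.array(s["eef_pos"]);A=np.array([553.5,83]);d=X[:2]-A;y=s["tool_rot"][2]
u=np.array([np.cos(y),np.sin(y)])
print("t",s["clock"],"X",X.round(1),"r",np.hypot(*d).round(1),"phi",round(np.arctan2(d[1],d[0]),4),"yaw-pi",round(y-np.pi,4),"F",np.round(s["force"],2),"w",s["width"])
E
python3 st.py; python3 - <<'E'
from red import *
p=ctrl.get_image("scene");print(red(p));save(p,"d.png",(200,110,400,310),3)
E
```

```text
t 7.0 X [616.5 -73.1 195.9] r 168.3 phi -1.1875 yaw-pi -1.2099 F [-0.38 -0.24 -1.47] w 30.865412219181255
[([272, 207, 33, 23, 260], [285.9, 220.3])]
```

View pics/d.png

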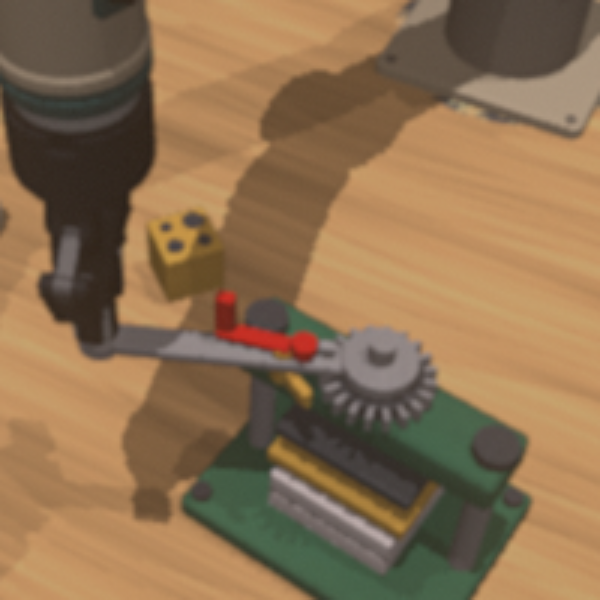

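The handle follows well. I'll narrow the cage and swing a little further back, then make the first drive stroke while watching the force.

>>> step_arm(series=[[[0, 0, -0.064, 0.0015, 0.057, 0, 0.68], [0, 0, 0, 0, 0, 0, 0.68]]])

```text
clock: 7.25
eef_pos: [621.9, -71.4, 195.0]
tool_rot: [3.14, 0.001, 1.979]
force: [0.5, -0.5, -0.4]
width: 27.6
gripper_force: 0.0
```

>>> step_arm(series=[[[0, 0, 0.127, 0.006, -0.113, 0, 0.68], [0, 0, 0.127, 0.006, -0.113, 0, 0.68], [0, 0, 0.127, 0.006, -0.113, 0, 0.68], [0, 0, 0.127, 0.006, -0.113, 0, 0.68], [0, 0, 0.127, 0.006, -0.113, 0, 0.68]]])

```text
clock: 7.75
eef_pos: [541.8, -84.7, 195.1]
tool_rot: [3.131, -0.001, 1.475]
force: [8.8, 0.8, -6.9]
width: 27.5
gripper_force: 4.7
```

>>> step_arm(series=[[[0, 0, 0.127, 0.006, -0.113, 0, 0.68], [0, 0, 0.127, 0.006, -0.113, 0, 0.68], [0, 0, 0.127, 0.006, -0.113, 0, 0.68]]])

```text
clock: 8.05
eef_pos: [492.6, -73.8, 195.2]
tool_rot: [3.132, -0.003, 1.174]
force: [8.6, -3.1, -7.0]
width: 27.3
gripper_force: 4.7
```

>>> step_arm(series=[[[0, 0, 0.127, 0.006, -0.113, 0, 0.68], [0, 0, 0.127, 0.006, -0.113, 0, 0.68]]])

```text
clock: 8.25
eef_pos: [462.4, -58.4, 195.2]
tool_rot: [3.132, -0.004, 0.974]
force: [8.0, -4.6, -5.8]
width: 27.2
gripper_force: 4.7
```

```bash
python3 st.py
```

```text
t 8.25 X [462.4 -58.4 195.2] r 168.2 phi -2.1431 yaw-pi -2.1674 F [ 7.98 -4.56 -5.79] w 27.237335709309022
```

>>> step_arm(series=[[[0, 0, 0.127, 0.006, -0.113, 0, 0.68]]])

```text
clock: 8.35
eef_pos: [448.6, -48.5, 195.2]
tool_rot: [3.133, -0.004, 0.874]
force: [8.6, -4.7, -5.7]
width: 27.4
gripper_force: 4.7
```

>>> step_arm(series=[[[0, 0, -0.127, 0.006, 0.113, 0, 0.68], [0, 0, -0.127, 0.006, 0.113, 0, 0.68], [0, 0, -0.127, 0.006, 0.113, 0, 0.68], [0, 0, -0.127, 0.006, 0.113, 0, 0.68], [0, 0, -0.127, 0.006, 0.113, 0, 0.68], [0, 0, -0.127, 0.006, 0.113, 0, 0.68], [0, 0, -0.127, 0.006, 0.113, 0, 0.68], [0, 0, -0.127, 0.006, 0.113, 0, 0.68], [0, 0, -0.127, 0.006, 0.113, 0, 0.68], [0, 0, -0.127, 0.006, 0.113, 0, 0.68], [0, 0, -0.127, 0.006, 0.113, 0, 0.68], [0, 0, 0, 0, 0, 0, 0.68]]])

```text
clock: 9.55
eef_pos: [623.0, -69.4, 194.4]
tool_rot: [3.139, -0.0, 1.979]
force: [-0.5, 0.2, 0.5]
width: 27.5
gripper_force: 0.0
```

```bash
python3 st.py;python3 - <<'E'
from red import *
p=ctrl.get_image("scene");print(red(p));np.save("p1.npy",p["img"]); save(p,"e.png",(220,170,400,320),4)
E
```

```text
t 9.55 X [623.  -69.4 194.4] r 167.5 phi -1.1432 yaw-pi -1.1623 F [-0.51  0.23  0.46] w 27.532535329650674
[([272, 210, 33, 21, 253], [285.7, 222.0])]
```

View pics/e.png

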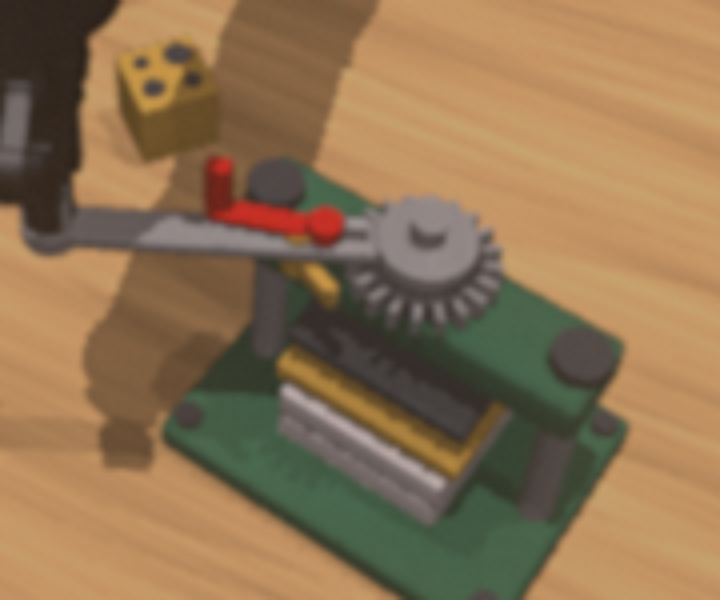

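The wheel and pad are moving. To track the pad I'll measure the brass band against the fixed frame in the pictures.

```bash
cat > pad.py <<'E'
from h import *
def shift(a,b):   # vertical shift of the brass band, columns 292..330, in px (subpixel, gradient of the hue-ish channel)
    def prof(im):
        f=im.astype(float); return f[:,:,0]-f[:,:,2]   # red-blue: brass is high
    out=[]
    for im in(a,b):
        q=prof(im); r=[]
        for c in range(294,328):
            r0=int(round(257+ (c-290)*0.56)); w=q[r0-2:r0+18,c]; w=np.clip(w-25,0,None); r.append((w*np.arange(len(w))).sum()/max(w.sum(),1e-6)+r0-2)
        out.append(np.array(r))
    d=out[1]-out[0]; return np.median(d),d.std(),out[1][[0,16,33]]
E
python3 - <<'E'
from pad import *
a=cv2.imread("pics/scene0.png")[:,:,::-1];b=np.load("p1.npy");print(shift(a,b))
p=ctrl.get_image("scene");print(proj(p,[530,60,80]),proj(p,[530,60,70]))
q=b.astype(int)
for c in(300,320):
  print(c,[(r,a[r,c].tolist(),b[r,c].tolist()) for r in range(255,295,2)])
E
```

```text
(np.float64(0.6073007031833129), np.float64(0.11486945784894914), array([261.52450091, 271.17021277, 281.61375661]))
[np.float64(314.899475156989), np.float64(246.3624040558941)] [np.float64(314.4968366967502), np.float64(249.1725570886784)]
300 [(255, [72, 66, 64], [60, 54, 50]), (257, [59, 54, 51], [64, 59, 56]), (259, [73, 58, 39], [62, 52, 45]), (261, [95, 72, 36], [98, 75, 40]), (263, [127, 97, 48], [120, 91, 46]), (265, [160, 121, 58], [170, 129, 62]), (267, [128, 96, 46], [157, 118, 57]), (269, [97, 79, 55], [105, 80, 46]), (271, [151, 138, 135], [160, 145, 142]), (273, [170, 156, 154], [181, 166, 164]), (275, [114, 102, 100], [122, 111, 108]), (277, [99, 90, 86], [106, 95, 92]), (279, [114, 104, 102], [122, 112, 110]), (281, [107, 97, 94], [116, 104, 102]), (283, [100, 90, 87], [108, 98, 94]), (285, [69, 81, 64], [75, 89, 72]), (287, [59, 83, 61], [65, 90, 67]), (289, [64, 90, 66], [68, 95, 72]), (291, [66, 91, 69], [72, 101, 77]), (293, [69, 97, 73], [73, 103, 78])]
320 [(255, [47, 50, 39], [49, 55, 42]), (257, [50, 45, 39], [53, 47, 43]), (259, [51, 45, 39], [54, 47, 43]), (261, [58, 53, 52], [53, 47, 43]), (263, [66, 60, 59], [70, 64, 63]), (265, [65, 59, 57], [71, 65, 64]), (267, [68, 62, 61], [70, 65, 63]), (269, [58, 54, 53], [69, 65, 64]), (271, [66, 53, 37], [62, 53, 44]), (273, [93, 70, 36], [94, 72, 40]), (275, [137, 104, 51], [134, 101, 50]), (277, [159, 120, 58], [170, 129, 63]), (279, [128, 97, 46], [162, 122, 60]), (281, [92, 72, 47], [110, 84, 45]), (283, [149, 136, 134], [119, 106, 100]), (285, [172, 157, 155], [181, 166, 165]), (287, [126, 115, 113], [138, 126, 123]), (289, [101, 91, 88], [109, 98, 96]), (291, [95, 87, 83], [102, 93, 90]), (293, [111, 100, 99], [121, 110, 107])]
```

>>> step_arm(series=[[[0, 0, 0.127, 0.006, -0.113, 0, 0.68], [0, 0, 0.127, 0.006, -0.113, 0, 0.68], [0, 0, 0.127, 0.006, -0.113, 0, 0.68], [0, 0, 0.127, 0.006, -0.113, 0, 0.68], [0, 0, 0.127, 0.006, -0.113, 0, 0.68], [0, 0, 0.127, 0.006, -0.113, 0, 0.68]]])

```text
clock: 10.25
eef_pos: [524.2, -81.9, 194.8]
tool_rot: [3.133, -0.001, 1.374]
force: [8.9, -1.0, -6.4]
width: 27.3
gripper_force: 4.8
```

>>> step_arm(series=[[[0, 0, 0.127, 0.006, -0.113, 0, 0.68], [0, 0, 0.127, 0.006, -0.113, 0, 0.68], [0, 0, 0.127, 0.006, -0.113, 0, 0.68]]])

```text
clock: 10.55
eef_pos: [476.5, -65.9, 194.9]
tool_rot: [3.133, -0.003, 1.074]
force: [9.0, -2.6, -7.0]
width: 27.2
gripper_force: 4.7
```

>>> step_arm(series=[[[0, 0, 0.127, 0.006, -0.113, 0, 0.68], [0, 0, 0.127, 0.006, -0.113, 0, 0.68]]])

```text
clock: 10.75
eef_pos: [448.1, -47.3, 194.9]
tool_rot: [3.134, -0.004, 0.874]
force: [9.0, -4.3, -6.2]
width: 26.9
gripper_force: 4.7
```

>>> step_arm(series=[[[0, 0, -0.127, 0.006, 0.113, 0, 0.68], [0, 0, -0.127, 0.006, 0.113, 0, 0.68], [0, 0, -0.127, 0.006, 0.113, 0, 0.68], [0, 0, -0.127, 0.006, 0.113, 0, 0.68], [0, 0, -0.127, 0.006, 0.113, 0, 0.68], [0, 0, -0.127, 0.006, 0.113, 0, 0.68], [0, 0, -0.127, 0.006, 0.113, 0, 0.68], [0, 0, -0.127, 0.006, 0.113, 0, 0.68], [0, 0, -0.127, 0.006, 0.113, 0, 0.68], [0, 0, -0.127, 0.006, 0.113, 0, 0.68], [0, 0, -0.127, 0.006, 0.113, 0, 0.68], [0, 0, 0, 0, 0, 0, 0.68]]])

```text
clock: 11.95
eef_pos: [622.4, -68.6, 194.0]
tool_rot: [3.14, -0.0, 1.979]
force: [-0.6, 0.3, 0.0]
width: 27.3
gripper_force: 0.0
```

```bash
python3 st.py;python3 - <<'E'
from pad import *
p=ctrl.get_image("scene");np.save("p2.npy",p["img"])
print(shift(np.load("p1.npy"),p["img"]))
for c in(300,320):print([(r,p["img"][r,c].tolist()) for r in range(261,289,2)])
E
```

```text
t 11.95 X [622.4 -68.6 194. ] r 166.5 phi -1.1444 yaw-pi -1.1626 F [-0.57  0.26  0.  ] w 27.305165312450814
(np.float64(0.5214122546198894), np.float64(0.07754145581724185), array([261.96328671, 271.69244604, 282.04258944]))
[(261, [88, 68, 40]), (263, [113, 84, 43]), (265, [170, 128, 63]), (267, [168, 127, 60]), (269, [116, 86, 44]), (271, [142, 126, 120]), (273, [179, 164, 163]), (275, [123, 111, 108]), (277, [107, 97, 94]), (279, [123, 112, 110]), (281, [116, 104, 102]), (283, [105, 95, 92]), (285, [73, 87, 69]), (287, [64, 90, 66])]
[(261, [53, 46, 41]), (263, [66, 61, 59]), (265, [70, 65, 64]), (267, [70, 65, 63]), (269, [72, 67, 67]), (271, [57, 51, 48]), (273, [83, 65, 39]), (275, [117, 89, 46]), (277, [165, 124, 61]), (279, [169, 128, 63]), (281, [123, 93, 45]), (283, [121, 105, 91]), (285, [182, 168, 166]), (287, [137, 125, 123])]
```

The force is still free-running, about 9 to 9.7 N, after two strokes. On stroke 3 I'll read the force at finer steps.

>>> step_arm(series=[[[0, 0, 0.127, -0.002, -0.113, 0, 0.68], [0, 0, 0.127, -0.002, -0.113, 0, 0.68], [0, 0, 0.127, 0.006, -0.113, 0, 0.68], [0, 0, 0.127, 0.006, -0.113, 0, 0.68], [0, 0, 0.127, 0.006, -0.113, 0, 0.68]]])

```text
clock: 12.5
eef_pos: [539.7, -85.3, 194.4]
tool_rot: [3.137, -0.0, 1.473]
force: [9.6, 0.1, -8.1]
width: 27.5
gripper_force: 5.1
```

>>> step_arm(series=[[[0, 0, 0.127, 0.006, -0.113, 0, 0.68], [0, 0, 0.127, 0.006, -0.113, 0, 0.68]]])

```text
clock: 12.7
eef_pos: [508.4, -79.6, 194.7]
tool_rot: [3.133, -0.001, 1.273]
force: [9.1, -0.7, -7.5]
width: 27.4
gripper_force: 4.7
```

>>> step_arm(series=[[[0, 0, 0.127, 0.006, -0.113, 0, 0.68], [0, 0, 0.127, 0.006, -0.113, 0, 0.68]]])

```text
clock: 12.9
eef_pos: [476.9, -67.2, 194.7]
tool_rot: [3.134, -0.002, 1.072]
force: [8.4, -3.2, -6.9]
width: 27.2
gripper_force: 4.7
```

>>> step_arm(series=[[[0, 0, 0.127, 0.006, -0.113, 0, 0.68]]])

```text
clock: 13.0
eef_pos: [462.1, -58.8, 194.8]
tool_rot: [3.134, -0.002, 0.972]
force: [8.1, -4.5, -5.9]
width: 27.4
gripper_force: 4.7
```

>>> step_arm(series=[[[0, 0, 0.127, 0.006, -0.113, 0, 0.68]]])

```text
clock: 13.1
eef_pos: [448.3, -48.8, 194.7]
tool_rot: [3.134, -0.003, 0.872]
force: [7.2, -4.9, -6.5]
width: 27.4
gripper_force: 4.7
```

```bash
python3 st.py;python3 - <<'E'
from pad import *
p=ctrl.get_image("scene");np.save("p3.npy",p["img"])
print(shift(np.load("p2.npy"),p["img"]))
E
python3 st.py
```

```text
t 13.1 X [448.3 -48.8 194.7] r 168.7 phi -2.2444 yaw-pi -2.2694 F [ 7.19 -4.9  -6.48] w 27.38900957155167
(np.float64(0.48718265684129847), np.float64(0.07836931913462697), array([262.36917563, 272.23529412, 282.5198556 ]))
t 13.15 X [445.3 -46.7 194.7] r 168.9 phi -2.2659 yaw-pi -2.271 F [ 2.55 -4.34  1.4 ] w 27.295721306169565
```

Still free. I'll return, then step through stroke 4 finely.

>>> step_arm(series=[[[0, 0, -0.127, 0.006, 0.113, 0, 0.68], [0, 0, -0.127, 0.006, 0.113, 0, 0.68], [0, 0, -0.127, 0.006, 0.113, 0, 0.68], [0, 0, -0.127, 0.006, 0.113, 0, 0.68], [0, 0, -0.127, 0.006, 0.113, 0, 0.68], [0, 0, -0.127, 0.006, 0.113, 0, 0.68], [0, 0, -0.127, 0.006, 0.113, 0, 0.68], [0, 0, -0.127, 0.006, 0.113, 0, 0.68], [0, 0, -0.127, 0.006, 0.113, 0, 0.68], [0, 0, -0.127, 0.006, 0.113, 0, 0.68], [0, 0, -0.127, 0.006, 0.113, 0, 0.68], [0, 0, 0, 0, 0, 0, 0.68]]])

```text
clock: 14.35
eef_pos: [623.2, -69.6, 193.8]
tool_rot: [3.141, -0.001, 1.98]
force: [-0.5, 0.2, -0.0]
width: 27.1
gripper_force: 0.0
```

>>> step_arm(series=[[[0, 0, 0.127, 0.002, -0.113, 0, 0.68], [0, 0, 0.127, 0.002, -0.113, 0, 0.68], [0, 0, 0.127, 0.006, -0.113, 0, 0.68], [0, 0, 0.127, 0.006, -0.113, 0, 0.68]]])

```text
clock: 14.75
eef_pos: [555.8, -85.8, 194.1]
tool_rot: [3.14, -0.0, 1.573]
force: [2.4, 0.6, -1.0]
width: 27.3
gripper_force: 1.1
```

>>> step_arm(series=[[[0, 0, 0.127, 0.006, -0.113, 0, 0.68]]])

```text
clock: 14.85
eef_pos: [540.1, -85.3, 194.3]
tool_rot: [3.137, -0.0, 1.473]
force: [9.3, -0.4, -7.8]
width: 27.1
gripper_force: 5.2
```

>>> step_arm(series=[[[0, 0, 0.127, 0.006, -0.113, 0, 0.68]]])

```text
clock: 14.95
eef_pos: [525.2, -83.3, 194.6]
tool_rot: [3.134, -0.001, 1.373]
force: [9.5, -1.5, -6.9]
width: 27.6
gripper_force: 4.8
```

>>> step_arm(series=[[[0, 0, 0.127, 0.006, -0.113, 0, 0.68]]])

```text
clock: 15.05
eef_pos: [508.8, -79.6, 194.6]
tool_rot: [3.134, -0.001, 1.273]
force: [9.5, -1.7, -6.9]
width: 27.5
gripper_force: 4.7
```

>>> step_arm(series=[[[0, 0, 0.127, 0.006, -0.113, 0, 0.68]]])

```text
clock: 15.15
eef_pos: [492.8, -74.3, 194.6]
tool_rot: [3.134, -0.002, 1.172]
force: [9.5, -2.9, -7.5]
width: 27.3
gripper_force: 4.7
```

>>> step_arm(series=[[[0, 0, 0.127, 0.006, -0.113, 0, 0.68]]])

```text
clock: 15.25
eef_pos: [477.2, -67.4, 194.6]
tool_rot: [3.134, -0.002, 1.072]
force: [8.9, -4.5, -7.1]
width: 27.5
gripper_force: 4.7
```

Each stroke bites at yaw of about 1.52, so it gains two teeth, about 1.9 mm, which agrees with the picture. The steady pad force of 4.7 N makes a clean contact gauge. I'll carry on.

>>> step_arm(series=[[[0, 0, 0.127, 0.006, -0.113, 0, 0.68]]])

```text
clock: 15.35
eef_pos: [462.5, -58.9, 194.6]
tool_rot: [3.134, -0.002, 0.972]
force: [7.9, -5.2, -7.2]
width: 27.3
gripper_force: 5.0
```

>>> step_arm(series=[[[0, 0, 0.127, 0.006, -0.113, 0, 0.68]]])

```text
clock: 15.45
eef_pos: [448.8, -49.2, 194.6]
tool_rot: [3.135, -0.002, 0.872]
force: [8.4, -7.1, -7.0]
width: 27.4
gripper_force: 5.2
```

>>> step_arm(series=[[[0, 0, -0.127, 0.006, 0.113, 0, 0.68], [0, 0, -0.127, 0.006, 0.113, 0, 0.68], [0, 0, -0.127, 0.006, 0.113, 0, 0.68], [0, 0, -0.127, 0.006, 0.113, 0, 0.68], [0, 0, -0.127, 0.006, 0.113, 0, 0.68], [0, 0, -0.127, 0.006, 0.113, 0, 0.68], [0, 0, -0.127, 0.006, 0.113, 0, 0.68], [0, 0, -0.127, 0.006, 0.113, 0, 0.68], [0, 0, -0.127, 0.006, 0.113, 0, 0.68], [0, 0, -0.127, 0.006, 0.113, 0, 0.68], [0, 0, -0.127, 0.006, 0.113, 0, 0.68], [0, 0, 0, 0, 0, 0, 0.68]]])

```text
clock: 16.65
eef_pos: [623.5, -69.6, 193.9]
tool_rot: [3.141, -0.001, 1.979]
force: [0.3, 0.3, -0.3]
width: 27.4
gripper_force: 0.0
```

```bash
python3 st.py;python3 - <<'E'
from pad import *
p=ctrl.get_image("scene");np.save("p4.npy",p["img"])
print(shift(np.load("p3.npy"),p["img"]))
for c in(300,320):print([(r,p["img"][r,c].tolist()) for r in range(261,289,2)])
E
```

```text
t 16.65 X [623.5 -69.6 193.9] r 167.9 phi -1.1405 yaw-pi -1.163 F [ 0.28  0.33 -0.33] w 27.40562903242585
(np.float64(0.4711517783510146), np.float64(0.07486517627265823), array([262.91407678, 272.81558935, 283.1187384 ]))
[(261, [66, 54, 42]), (263, [98, 75, 39]), (265, [152, 114, 57]), (267, [173, 131, 63]), (269, [141, 106, 49]), (271, [127, 107, 89]), (273, [175, 160, 156]), (275, [122, 110, 108]), (277, [108, 97, 94]), (279, [123, 112, 110]), (281, [116, 105, 103]), (283, [107, 97, 93]), (285, [74, 88, 71]), (287, [65, 89, 67])]
[(261, [53, 47, 41]), (263, [53, 47, 42]), (265, [67, 62, 61]), (267, [70, 64, 62]), (269, [71, 66, 65]), (271, [66, 61, 60]), (273, [63, 54, 44]), (275, [99, 77, 41]), (277, [118, 90, 45]), (279, [169, 128, 63]), (281, [149, 112, 54]), (283, [113, 91, 69]), (285, [176, 161, 158]), (287, [140, 128, 125])]
```

Contact came near the end of stroke 4: the gauge rose to 5.2, so the squeeze is about 0.5 mm. I need about 0.45 rad more drive, to a gauge of about 6.2 or +3 N.

>>> step_arm(series=[[[0, 0, 0.127, 0.004, -0.113, 0, 0.68], [0, 0, 0.127, 0.004, -0.113, 0, 0.68], [0, 0, 0.127, 0.006, -0.113, 0, 0.68], [0, 0, 0.127, 0.006, -0.113, 0, 0.68], [0, 0, 0.127, 0.006, -0.113, 0, 0.68]]])

```text
clock: 17.2
eef_pos: [540.9, -84.9, 194.4]
tool_rot: [3.136, -0.0, 1.472]
force: [11.5, -1.0, -8.2]
width: 27.3
gripper_force: 5.8
```

>>> step_arm(series=[[[0, 0, 0.127, 0.006, -0.113, 0, 0.68]]])

```text
clock: 17.3
eef_pos: [526.1, -83.0, 194.7]
tool_rot: [3.132, -0.001, 1.372]
force: [12.1, -0.7, -9.2]
width: 27.2
gripper_force: 5.6
```

>>> step_arm(series=[[[0, 0, 0.127, 0.006, -0.113, 0, 0.68]]])

```text
clock: 17.4
eef_pos: [509.9, -79.5, 194.7]
tool_rot: [3.132, -0.001, 1.272]
force: [10.7, -2.5, -8.5]
width: 27.2
gripper_force: 5.8
```

>>> step_arm(series=[[[0, 0, 0.127, 0.006, -0.113, 0, 0.68]]])

```text
clock: 17.5
eef_pos: [493.9, -74.3, 194.7]
tool_rot: [3.132, -0.002, 1.172]
force: [10.7, -4.0, -8.5]
width: 27.1
gripper_force: 6.0
```

>>> step_arm(series=[[[0, 0, 0.127, 0.006, -0.113, 0, 0.68]]])

```text
clock: 17.6
eef_pos: [478.6, -67.5, 194.7]
tool_rot: [3.132, -0.002, 1.071]
force: [11.6, -5.7, -9.6]
width: 27.4
gripper_force: 6.3
```

>>> step_arm(series=[[[0, 0, 0, 0, 0, 0, 0.68], [0, 0, 0, 0, 0, 0, 0.68]]])

```text
clock: 17.8
eef_pos: [476.4, -66.8, 194.7]
tool_rot: [3.136, 0.0, 1.076]
force: [4.4, -4.2, -1.9]
width: 27.3
gripper_force: 3.0
```

```bash
python3 st.py;python3 - <<'E'
from pad import *
p=ctrl.get_image("scene")
print(shift(np.load("p4.npy"),p["img"]),shift(np.load("p3.npy"),p["img"]))
E
```

```text
t 17.8 X [476.4 -66.8 194.7] r 168.4 phi -2.046 yaw-pi -2.0652 F [ 4.36 -4.2  -1.95] w 27.31265855620624
(np.float64(0.11670049427405615), np.float64(0.04917547702989427), array([262.93572779, 272.88223553, 283.30876494])) (np.float64(0.5840909507282674), np.float64(0.0802475099011696), array([262.93572779, 272.88223553, 283.30876494]))
```

The drive force is now about 3 N above free-running, and the pad has stopped. I'll let go and lift away.

>>> step_arm(series=[[[0, 0, 0, 0, 0, 0, 0.4], [0, 0, 0, 0, 0, 0, 0.4], [0, 0, 0, 0, 0, 0, 0.4], [0, 0, 0, 0, 0, -0.2, 0.4], [0, 0, 0, 0, 0, -0.3, 0.4], [0, 0, 0, 0, 0, -0.3, 0.4], [0, 0, 0, -0.3, 0, 0, 0.4], [0, 0, 0, -0.3, 0, 0, 0.4], [0, 0, 0, -0.3, 0, 0, 0.4], [0, 0, 0, 0, 0, 0, 0.4], [0, 0, 0, 0, 0, 0, 0.4]]])

```text
clock: 18.95
eef_pos: [411.7, -184.2, 313.7]
tool_rot: [-3.141, -0.0, 1.079]
force: [0.6, 0.8, -0.8]
width: 51.5
gripper_force: 0.0
```

```bash
python3 st.py;python3 - <<'E'
from red import *
from pad import *
p=ctrl.get_image("scene");print(red(p),shift(np.load("p4.npy"),p["img"])); save(p,"f.png",(120,120,400,330),2.8)
E
```

```text
t 18.95 X [ 411.7 -184.2  313.7] r 302.5 phi -2.0588 yaw-pi -2.0621 F [ 0.62  0.82 -0.76] w 51.50413746428704
[([300, 181, 11, 36, 168], [304.2, 200.5])] (np.float64(0.12016389028619301), np.float64(0.048725500337393514), array([262.93762575, 272.87096774, 283.31489362]))
```

View pics/f.png

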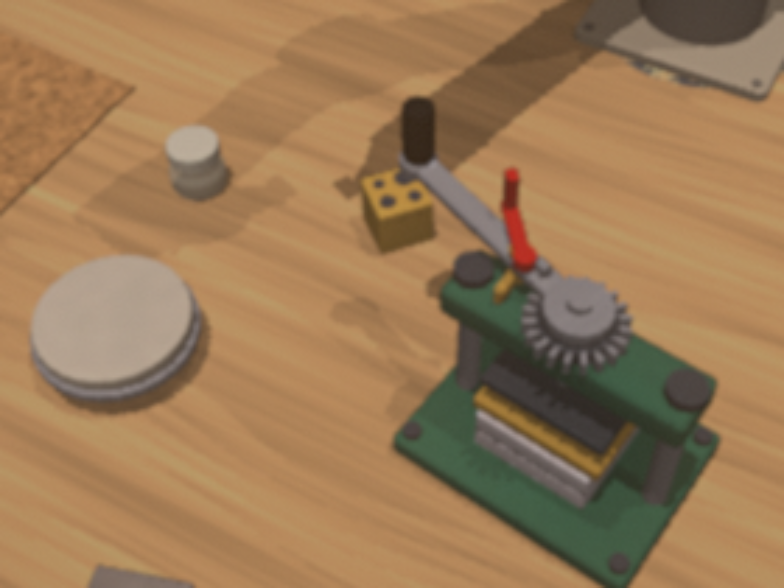

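The knob is free at crop (418,130), the tab at (511,190) leans clockwise, and the brass pad rests on the frame at about (540,430). The jar, turntable and block stand where they were.

```bash
python3 -c "
from cell import ctrl
print(ctrl.finish_job())"
```

```text
the job is handed in; nothing more can be done
None
```

I handed the job in after about 19 s: selector flipped to clockwise, pad wound onto the mould frame with an estimated 2 mm spring squeeze (drive stroke about 3 N heavier than free), knob released, and the turntable, jar and block left where they stood.

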